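Find the soft foot of a balance slab and shim it

TASK

One of the four rubber feet under the stone balance slab has gone soft. With your fingertips press down firmly on the corners of the slab, one after another, until you find the one that sinks, push the red-tipped cam shim beside that corner down flat, and then press on the same corner again to make sure that the shim now carries it. Leave the other three shims standing, do not lift or shift the slab, and leave the glassware, tin and marker round it alone.

Things in the scene. Friction and masses are not known exactly. Their poses are not given: they have to be found in the camera images.
- slab: Pale cast-stone slab 200 x 200 x 25 mm, loose, 2 kg, on four like rubber feet with steel studs, one under each corner. Origin: centre of underside, 20 mm above the bench; x, y along its edges, z up; top 45 mm above the bench. Brass bubble level mid-top, 34 mm across, 10 high. The corner over the soft foot (any of the four) gives from 1.5 N, sinks about 5 mm at 6 N and springs back; firm corners give under 1 mm.
- corner_1 (a point): Point on the slab's top, 22 mm in from both edges, at its far left (+x +y in the slab's frame) corner: where to press to try this corner. Bare stone around it.
- shim_1 (a joint): Steel cam lever beside corner 1, on the slab's left (+y) side; pivot at (75, 113.5, 22) mm in the slab's frame, axis along its y, lever 68 mm long towards the middle of that side. 0 = 38 degrees up, 0.663 rad = flat, at its stop. Starts at 0 to 0.08; stays where left; 1.5 N turns it at first, up to 12 N near flat. Flat, its foot stands on the bench (0.5 mm play) and the corner cannot sink.
- pad_1 (a point): Centre of the top of the red plastic pad (32 x 17 x 10 mm) at the free end of lever 1, 52 mm from its pivot, about 83 mm above the bench while standing. Pushing straight down from there lays the lever flat: the pad's top is then 54 mm above the bench, 9 mm above the stone, and about 18 mm nearer the middle of the side.
- corner_2 (a point): Point on the slab's top, 22 mm in from both edges, at its near left (-x +y) corner: where to press to try this corner. Bare stone around it.
- shim_2 (a joint): Steel cam lever beside corner 2, on the slab's left (+y) side; pivot at (-75, 113.5, 22) mm in the slab's frame, axis along its y, lever 68 mm long towards the middle of that side. 0 = 38 degrees up, 0.663 rad = flat, at its stop. Starts at 0 to 0.08; stays where left; 1.5 N turns it at first, up to 12 N near flat. Flat, its foot stands on the bench (0.5 mm play) and the corner cannot sink.
- pad_2 (a point): Centre of the top of the red plastic pad (32 x 17 x 10 mm) at the free end of lever 2, 52 mm from its pivot, about 83 mm above the bench while standing. Pushing straight down from there lays the lever flat: the pad's top is then 54 mm above the bench, 9 mm above the stone, and about 18 mm nearer the middle of the side.
- corner_3 (a point): Point on the slab's top, 22 mm in from both edges, at its near right (-x -y) corner: where to press to try this corner. Bare stone around it.
- shim_3 (a joint): Steel cam lever beside corner 3, on the slab's right (-y) side; pivot at (-75, -113.5, 22) mm in the slab's frame, axis along its y, lever 68 mm long towards the middle of that side. 0 = 38 degrees up, 0.663 rad = flat, at its stop. Starts at 0 to 0.08; stays where left; 1.5 N turns it at first, up to 12 N near flat. Flat, its foot stands on the bench (0.5 mm play) and the corner cannot sink.
- pad_3 (a point): Centre of the top of the red plastic pad (32 x 17 x 10 mm) at the free end of lever 3, 52 mm from its pivot, about 83 mm above the bench while standing. Pushing straight down from there lays the lever flat: the pad's top is then 54 mm above the bench, 9 mm above the stone, and about 18 mm nearer the middle of the side.
- corner_4 (a point): Point on the slab's top, 22 mm in from both edges, at its far right (+x -y) corner: where to press to try this corner. Bare stone around it.
- shim_4 (a joint): Steel cam lever beside corner 4, on the slab's right (-y) side; pivot at (75, -113.5, 22) mm in the slab's frame, axis along its y, lever 68 mm long towards the middle of that side. 0 = 38 degrees up, 0.663 rad = flat, at its stop. Starts at 0 to 0.08; stays where left; 1.5 N turns it at first, up to 12 N near flat. Flat, its foot stands on the bench (0.5 mm play) and the corner cannot sink.
- pad_4 (a point): Centre of the top of the red plastic pad (32 x 17 x 10 mm) at the free end of lever 4, 52 mm from its pivot, about 83 mm above the bench while standing. Pushing straight down from there lays the lever flat: the pad's top is then 54 mm above the bench, 9 mm above the stone, and about 18 mm nearer the middle of the side.
- vial: Bystander, loose: amber glass vial with black cap, 33 mm across, 74 mm high, upright on the bench. Origin: centre of the underside.
- dish: Bystander, loose: small clear glass dish, 63 mm across, 36 mm high. Origin: centre of the underside.
- marker: Bystander, loose: grey felt marker with blue cap lying on the bench, 139 mm long (along its y), 13 mm wide. Origin: middle of its underside.
- tin: Bystander, loose: round steel sample tin with white lid, 65 mm across, 45 mm high. Origin: centre of the underside.

How it is judged:
By the outcome, as a careful person would: the job done as asked, in the order asked, and still so for the second after the job is handed in, with the robot touching nothing.
It also fails if it takes over 54 s, if anything falls off the work surface, if the arm or the gripper's body presses on something with over 40 N, if the wrist force passes 120 N, or if a joint passes its speed limit or range.

ROBOT

A 7-joint arm with a two-finger parallel gripper is mounted at the origin on a cart in front of the work surface, level with it; the furniture and walls round the work are solid. World frame = base frame: x ahead of the robot, y to its left, z up, the work surface at z = 0. Lengths are in m, angles in rad, forces in N, time in s.
With the tool pointing down it reaches from about 0.4 to 0.925 m from the base axis. Payload 4.1 kg.
Tool frame: the origin (TCP) lies midway between the tips of the shut fingers; the grasp point (between the pads) lies arm.hold_point_z behind it (arm.hold_point_z is the distance from the TCP to the grasp point, in m); z points along the fingers, y is the line along which they close (so a half turn about z gives the same grasp; the last joint's range is limited). The gripper opens to 85 mm and grips with 20 to 120 N. Pads are 22 mm wide; open, the fingers measure 114 mm over their backs; the gripper's body (76 mm by 85 mm) begins 54 mm behind the grasp point. The pads swing forward as they close: fully open they stand 13 mm farther back than shut.
Start: joints at [1.01, 0.398, 0.045, 1.537, -0.019, 1.207, -0.051], TCP at [0.29, -0.582, 0.231] pointing down, gripper open.
Joint ranges: [-2.82, 2.82], [-0.49, 2.23], [-1.37, 1.46], [0, 2.46], [-1.36, 4.5], [0.23, 2], [-2.94, 2.94]. Speed limits (rad/s): [2.57, 2.57, 3.14, 3.14, 3.14, 3.14, 3.14].

INTERFACE

Orientations are given as a unit quaternion [x, y, z, w].
In Python, from bench import arm gives the robot as it stands. Calls block until the motion is done:
- arm.move_ptp(position, orientation): joint-space move of the TCP to a pose.
- arm.move_linear(position, orientation=None, velocity=0.15): straight line of the TCP; orientation=None keeps the orientation; velocity is the mean speed in m/s.
- arm.set_joints(angles): joint-space move.
- arm.gripper_to(opening, squeeze=None): opening from 0.0 (shut) to 1.0 (fully open); squeeze is the grip in N (None keeps the last); returns when the fingers have stopped.
- arm.pause(seconds).
- arm.inverse_kinematics(position, orientation): joint angles nearest the present ones, or None.
- arm.capture(name): name is "scene" or "top"; returns a dict with "img" (480x640x3 uint8, red, green, blue), "mtx" (3x3 intrinsics, pixels), "R" (3x3) and "t" (3): a world point X has camera coordinates R X + t. Camera axes: x right, y down, z forward; pixel columns grow to the right and rows downward; lengths in m; the calibration is good to about 2 mm. A picture is of the moment at which its call begins. There is no depth.
A pose or a line that the arm cannot do raises arm.Unreachable and nothing moves.
- arm.finish_job(): hands the job in; it is judged then, once.
Readings, each from a call of its own:
- arm.current_time_s(): time.
- arm.current_q(): joint angles.
- arm.current_qvel(): joint speeds.
- arm.current_joint_efforts(): joint torques, N m.
- arm.current_ee_pos(): TCP position.
- arm.current_ee_rot(): TCP orientation.
- arm.current_ft_force(): force on the tool from outside, world axes, zero at the start.
- arm.current_ft_torque(): the same for the moment, N m.
- arm.current_gripper_width(): opening from 0.0 (shut) to 1.0 (fully open).
- arm.current_grip_force(): force on a finger pad.
Only numpy, scipy, OpenCV 4.12 (cv2) and the standard library are available. Lean on these libraries where they do the work, as an engineer would, in place of code of your own. Each camera call takes 0.05 s, during which the arm holds its last target. There are 200 camera calls.

## Working session

There is one attempt and no reset: what is moved stays moved. The work goes in short steps, each a Python script; the robot and the scene stay as the last script left them, time stands still between calls to the robot, and variables do not carry over. Pictures are saved under pics/ and viewed, at most 10 in all, crops included, and the job is handed in when it is done.

```bash
mkdir -p pics; python3 - <<'E'
from bench import arm
import cv2, pickle
d={}
for n in("scene","top"):
    c=arm.capture(n); d[n]=c; cv2.imwrite(f"pics/{n}0.png",c["img"][:,:,::-1]); print(n,c["mtx"].tolist(),(-c["R"].T@c["t"]).round(3),c["R"].round(3).tolist())
pickle.dump(d,open("c0.pkl","wb"))
print(arm.current_time_s(),arm.current_ee_pos(),arm.current_ee_rot(),arm.current_ft_force(),arm.hold_point_z)
E
```

```text
scene [[556.8284796829344, 0.0, 311.9967544653951], [0.0, 556.8284796829344, 244.8976449119675], [0.0, 0.0, 1.0]] [ 0.147 -0.92   0.725] [[0.87, -0.493, 0.009], [-0.339, -0.61, -0.716], [0.359, 0.62, -0.698]]
top [[494.53931016638137, 0.0, 304.4773408259259], [0.0, 494.53931016638137, 242.8327078978585], [0.0, 0.0, 1.0]] [ 0.403 -0.347  0.942] [[0.02, -1.0, 0.017], [-0.995, -0.021, -0.094], [0.095, -0.016, -0.995]]
0.1 [ 0.28938362 -0.581411    0.23036824] [ 9.73445582e-01  2.28916879e-01 -2.60885754e-04 -8.33103474e-04] [0.6750815  0.06564546 0.04190954] 0.0187
```

View pics/top0.png

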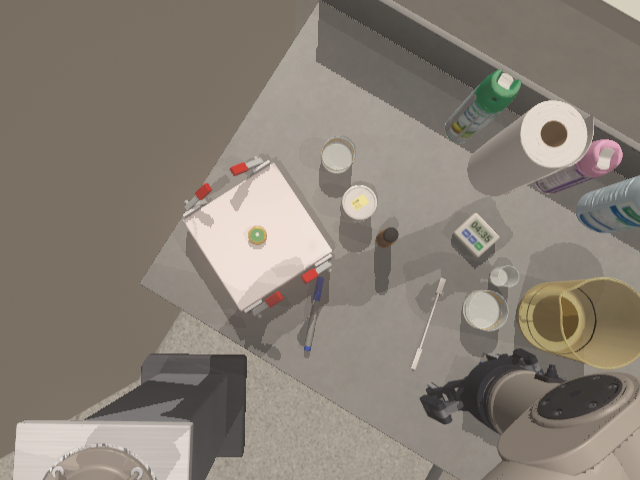

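View pics/scene0.png

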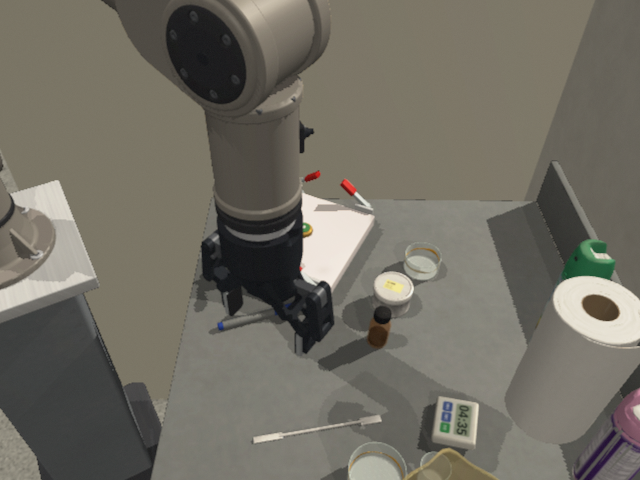

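```bash
cat > h.py <<'E'
import numpy as np, cv2
from scipy.spatial.transform import Rotation as Rn
def ray(c,px,z):
    p=np.c_[np.atleast_2d(px).astype(float),np.ones(len(np.atleast_2d(px)))]
    d=(np.linalg.inv(c["mtx"])@p.T).T@c["R"]; o=-c["R"].T@c["t"]
    return o+d*((z-o[2])/d[:,2])[:,None]
E
python3 - <<'E'
from h import *; import pickle
from bench import arm
c=pickle.load(open("c0.pkl","rb"))["top"]; im=c["img"].astype(int); r,g,b=im[...,0],im[...,1],im[...,2]
m=((r>190)&(g>175)&(b>170)).astype(np.uint8); m[:,:150]=0;m[:,345:]=0;m[:140]=0;m[330:]=0
m=cv2.morphologyEx(m,cv2.MORPH_OPEN,np.ones((5,5)))
k=max(cv2.findContours(m,0,2)[0],key=cv2.contourArea)[:,0]
w=ray(c,k,0.045)[:,:2]; (cx,cy),s,a=cv2.minAreaRect((w*1000).astype(np.float32)); print("rect",cx,cy,s,a)
yaw=[np.deg2rad(a+90*i) for i in range(-4,4)]; yaw=min(yaw,key=lambda t:abs(t+np.deg2rad(56))); C=np.array([cx,cy])/1000
X=np.array([np.cos(yaw),np.sin(yaw)]);Y=np.array([-X[1],X[0]]); print("C",C,"yaw",yaw)
rm=((r>150)&(g<60)&(b<60)).astype(np.uint8); rm[:,345:]=0
n,_,st,ce=cv2.connectedComponentsWithStats(rm)
for i in range(1,n):
    if st[i,4]>30:
        p=ray(c,ce[i],0.080)[0,:2]-C; print("red",ce[i].round(1),st[i,4],"slab xy",p@X,p@Y)
bm=((g>r+30)&(g>b+20)).astype(np.uint8); bm[:210]=0;bm[260:]=0;bm[:,300:]=0
n,_,st,ce=cv2.connectedComponentsWithStats(bm)
for i in range(1,n):
    if st[i,4]>15: p=ray(c,ce[i],0.055)[0,:2]-C; print("bubble",ce[i],st[i,4],p@X,p@Y)
for nm,px,z in(("vial",(391,234),.074),("dish",(338,153),.036),("tin",(359,201),.045),("mk1",(320,280),.01),("mk2",(308,349),.01)):
    p=ray(c,px,z)[0,:2]; print(nm,p,(p-C)@X,(p-C)@Y)
sg=[(1,1),(-1,1),(-1,-1),(1,-1)]
for i,(a,b_) in enumerate(sg):
    for nm,q in(("corner",(.078*a,.078*b_)),("pad",(.034*a,.1135*b_))):
        p=C+q[0]*X+q[1]*Y; print(nm,i+1,p,np.hypot(*p))
        for t in range(4):
            R=(Rn.from_euler("z",yaw+t*np.pi/2)*Rn.from_euler("x",np.pi)).as_quat()
            ok=[arm.inverse_kinematics([*p,z],R) for z in(.045,.13)]
            print("  ",t,[None if o is None else np.round(o,2).tolist() for o in ok][:1],ok[1] is not None)
E
```

```text
rect 501.2293701171875 -274.9622802734375 (196.72177124023438, 197.72410583496094) 34.32176971435547
C [ 0.50122937 -0.27496228] yaw -0.9717684401681199
bubble [256.75490196 235.03921569] 102 -0.0008062274545230949 -0.0011992714376502882
vial [ 0.50469593 -0.51385945] 0.19925596329141504 -0.1318367704312229
dish [ 0.65980813 -0.42101446] 0.21003520892351318 0.04861763836093108
tin [ 0.56792728 -0.46016781] 0.19056524619119206 -0.049341515485746654
mk1 [ 0.42222785 -0.39247935] 0.052511278245089194 -0.13150690938346418
mk2 [ 0.29410624 -0.37233639] -0.036364554004752234 -0.22596311347489428
corner 1 [ 0.60962784 -0.29540173] 0.6774277002670083
   0 [[0.27, 0.63, 0.17, 1.63, -0.13, 0.89, -2.06]] True
   1 [[0.47, 0.62, -0.11, 1.62, 0.08, 0.9, -0.65]] True
   2 [[0.65, 0.64, -0.37, 1.62, 0.27, 0.93, 0.78]] True
   3 [[1.11, 0.93, -1.16, 1.61, 0.9, 1.22, 1.93]] True
pad 1 [ 0.61413777 -0.23904651] 0.6590208198523334
   0 [[0.21, 0.6, 0.14, 1.68, -0.1, 0.87, -2.16]] True
   1 [[0.4, 0.6, -0.14, 1.67, 0.1, 0.88, -0.74]] True
   2 [[0.59, 0.62, -0.4, 1.67, 0.29, 0.91, 0.68]] True
   3 [[1.0
[... 1003 characters left out ...]
 -0.1, 2.07, 0.05, 0.71, -0.43]] True
   2 [[0.88, 0.38, -0.34, 2.06, 0.19, 0.73, 1.02]] True
   3 [[1.49, 0.63, -1.16, 2.05, 0.73, 0.95, 2.11]] True
corner 4 [ 0.48078992 -0.38336075] 0.614918217238994
   0 [[0.45, 0.54, 0.2, 1.79, -0.14, 0.82, -1.82]] True
   1 [[0.66, 0.53, -0.07, 1.79, 0.05, 0.82, -0.41]] True
   2 [[0.86, 0.55, -0.33, 1.78, 0.23, 0.85, 1.01]] True
   3 [[1.39, 0.84, -1.16, 1.77, 0.85, 1.13, 2.12]] True
pad 4 [ 0.42666208 -0.36703817] 0.5628121762014551
   0 [[0.48, 0.46, 0.2, 1.92, -0.13, 0.77, -1.8]] True
   1 [[0.69, 0.46, -0.07, 1.92, 0.04, 0.77, -0.38]] True
   2 [[0.9, 0.47, -0.33, 1.91, 0.21, 0.79, 1.05]] True
   3 [[1.47, 0.75, -1.16, 1.9, 0.81, 1.05, 2.14]] True
```

```bash
cat >> h.py <<'E'
C=np.array([.5012,-.2750]); yaw=-.9718
X=np.array([np.cos(yaw),np.sin(yaw)]);Y=np.array([-X[1],X[0]])
sg={1:(1,1),2:(-1,1),3:(-1,-1),4:(1,-1)}
Q=lambda t:(Rn.from_euler("z",yaw+t*np.pi/2)*Rn.from_euler("x",np.pi)).as_quat()
def P(x,y,z): return [*(C+x*X+y*Y),z]
def press(arm,i,F=9.,zup=.115):
    a,b=sg[i]; q=Q(1); p=lambda z:P(.078*a,.078*b,z)
    arm.move_ptp(p(zup),q); arm.move_linear(p(.051),q,.12); arm.pause(.15)
    f0=arm.current_ft_force()[2]; log=[]; z=.0505
    while z>.030:
        z-=.0007; arm.move_linear(p(z),q,.02)
        f=arm.current_ft_force()[2]-f0; log.append((round(arm.current_ee_pos()[2]*1000,2),round(f,1)))
        if f>F: break
    arm.pause(.3); log.append((round(arm.current_ee_pos()[2]*1000,2),round(arm.current_ft_force()[2]-f0,1)))
    arm.move_linear(p(zup),q,.15)
    print(i,"t",arm.current_time_s(),[l for l in log if abs(l[1])>.5])
E
python3 - <<'E'
from h import *; import pickle
from bench import arm
c=pickle.load(open("c0.pkl","rb"))["top"]; im=c["img"].astype(int); r,g,b=im[...,0],im[...,1],im[...,2]
rm=((r>110)&(g<.45*r)&(b<.45*r)).astype(np.uint8); rm[:,345:]=0; rm[330:]=0
n,_,st,ce=cv2.connectedComponentsWithStats(rm)
for i in range(1,n):
    if st[i,4]>20: p=ray(c,ce[i],0.080)[0,:2]-C; print("red",ce[i].round(1),st[i,4],"slab xy",p@X,p@Y)
a=arm.current_ee_pos(); arm.gripper_to(0.0)
arm.move_ptp(P(.13,-.13,.2),Q(1)); press(arm,4); print(arm.current_gripper_width())
E
```

```text
red [238.6 168.3] 127 slab xy 0.03659685347948013 0.11322483111983649
red [202.9 191. ] 131 slab xy -0.03794889571896705 0.11292449464710351
red [309.5 275.1] 127 slab xy 0.03829190739110349 -0.11361837028435728
red [278.3 295.3] 38 slab xy -0.026149904933130682 -0.11317855198780277
4 t 6.7917 [(np.float64(50.06), np.float64(-1.3)), (np.float64(47.61), np.float64(-0.6)), (np.float64(46.96), np.float64(-0.7)), (np.float64(45.03), np.float64(0.8)), (np.float64(44.93), np.float64(4.4)), (np.float64(44.9), np.float64(8.9)), (np.float64(44.82), np.float64(12.3)), (np.float64(44.8), np.float64(13.0))]
-0.003907613224707103
```

```bash
python3 - <<'E'
from h import *
from bench import arm
press(arm,3)
E
python3 - <<'E'
from h import *
from bench import arm
press(arm,2)
E
```

```text
3 t 11.7167 [(np.float64(50.09), np.float64(1.0)), (np.float64(49.08), np.float64(1.2)), (np.float64(48.34), np.float64(0.9)), (np.float64(46.95), np.float64(0.9)), (np.float64(46.26), np.float64(1.5)), (np.float64(45.05), np.float64(3.6)), (np.float64(44.94), np.float64(8.9)), (np.float64(44.83), np.float64(14.6)), (np.float64(44.83), np.float64(14.4))]
2 t 16.6417 [(np.float64(48.31), np.float64(-1.1)), (np.float64(46.95), np.float64(-0.7)), (np.float64(45.56), np.float64(-1.1)), (np.float64(44.9), np.float64(5.3)), (np.float64(44.82), np.float64(9.5)), (np.float64(44.85), np.float64(9.4))]
```

Corners 4, 3 and 2 are firm; corner 1 is expected to sink, so I'll press it to confirm.

```bash
python3 - <<'E'
from h import *
from bench import arm
press(arm,1)
E
```

```text
1 t 23.35 [(np.float64(47.63), np.float64(-1.2)), (np.float64(44.46), np.float64(1.4)), (np.float64(43.72), np.float64(1.5)), (np.float64(43.09), np.float64(2.5)), (np.float64(42.4), np.float64(3.6)), (np.float64(41.75), np.float64(3.5)), (np.float64(41.07), np.float64(4.3)), (np.float64(40.51), np.float64(4.7)), (np.float64(40.4), np.float64(7.7)), (np.float64(40.21), np.float64(10.6)), (np.float64(40.24), np.float64(10.0))]
```

```bash
python3 - <<'E'
from h import *
from bench import arm
q=Q(2); y=.1135
arm.move_ptp(P(.038,y,.12),q); arm.move_linear(P(.038,y,.094),q,.12); arm.pause(.15)
f0=arm.current_ft_force(); log=[]; z=.094
while z>.0505:
    z-=.003 if z>.060 else .001
    s=np.clip((.084-z)/.03,0,1); arm.move_linear(P(.038-.012*s,y,z),q,.03)
    f=arm.current_ft_force()-f0; log.append((round(arm.current_ee_pos()[2]*1e3,1),*f.round(1).tolist()))
    if f[2]>25 or (z<.055 and f[2]>20): break
arm.move_linear(P(.026,y,.12),q,.15)
c=arm.capture("top"); cv2.imwrite("pics/top1.png",cv2.resize(c["img"][120:330,150:430,::-1],None,fx=2.8,fy=2.8))
print(arm.current_time_s(),[tuple(map(float,l)) for l in log])
E
```

```text
30.8083 [(91.1, -0.2, 0.3, 1.1), (87.8, 0.0, 0.1, -0.2), (84.7, 0.0, -0.8, 0.9), (81.7, -0.4, 0.3, 0.1), (78.7, -0.8, 0.3, -0.1), (75.7, -0.1, -0.1, 0.6), (72.7, 0.8, -1.0, -0.5), (69.7, -0.1, -0.0, -0.9), (66.7, -0.8, -0.2, 0.3), (63.7, -1.0, 0.3, 0.8), (60.7, -0.6, 0.6, 0.4), (57.7, -0.3, -0.2, 0.9), (56.9, -0.7, -0.2, -0.7), (55.9, -0.1, 0.1, 0.0), (54.9, -0.6, -0.4, -0.3), (54.0, -0.8, 0.2, 0.1), (53.6, -1.4, 0.6, 5.3), (53.5, -3.3, 1.3, 10.6), (53.4, -5.2, 0.8, 14.7), (53.3, -7.0, 1.7, 19.4)]
```

View pics/top1.png

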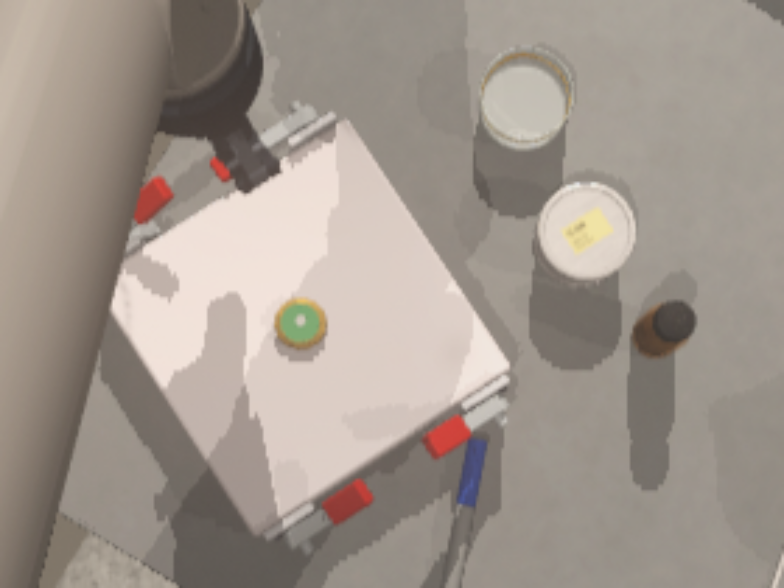

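The pad gave no reaction until 53.6 mm, which is odd. I'll move clear and check the levers.

```bash
python3 - <<'E'
from h import *
from bench import arm
arm.move_ptp(P(.12,.0,.16),Q(1))
t=arm.capture("top"); s=arm.capture("scene"); print(arm.current_time_s())
a=cv2.resize(t["img"][140:320,170:350,::-1],(590,590),interpolation=cv2.INTER_CUBIC); b=cv2.resize(s["img"][150:350,180:420,::-1],None,fx=3,fy=3)
cv2.imwrite("pics/t2.png",a); cv2.imwrite("pics/s2.png",b[:600,:720])
r,g,b=[t["img"].astype(int)[...,k] for k in range(3)]
rm=((r>110)&(g<.45*r)&(b<.45*r)).astype(np.uint8); rm[:,345:]=0; rm[330:]=0
n,_,st,ce=cv2.connectedComponentsWithStats(rm)
for i in range(1,n):
    if st[i,4]>15:
        for z in(.08,.052): p=ray(t,ce[i],z)[0,:2]-C; print("red",ce[i].round(1),st[i,4],z,(p@X).round(4),(p@Y).round(4))
E
```

```text
32.0
red [203. 191.] 144 0.08 -0.0378 0.1127
red [203. 191.] 144 0.052 -0.0392 0.1203
red [309.1 275.8] 127 0.08 0.037 -0.1143
red [309.1 275.8] 127 0.052 0.038 -0.114
red [276.2 298.4] 97 0.08 -0.032 -0.1158
red [276.2 298.4] 97 0.052 -0.0332 -0.1156
```

View pics/t2.png

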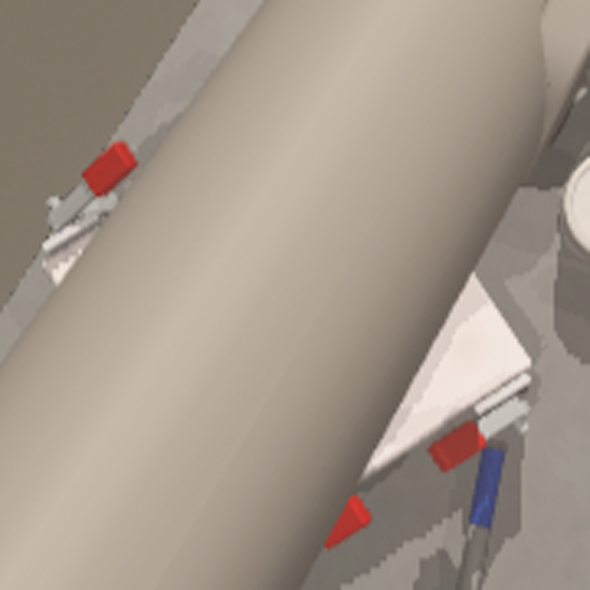

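View pics/s2.png

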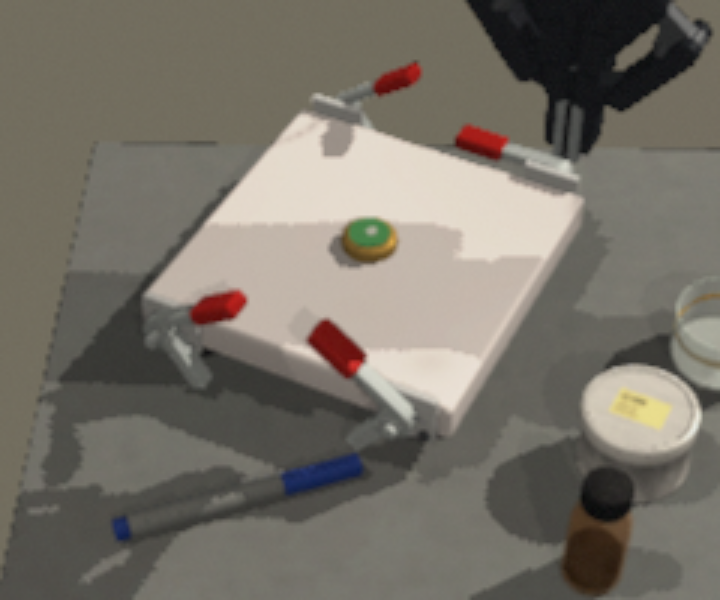

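The scene view shows lever 1 (crop 460,135 to 575,175) lying parallel to the slab edge, that is, flat. The other three stand, and the bystanders haven't moved. My 19 N push ended at its 53.5 mm stop. Next I'll press corner 1 again.

```bash
python3 - <<'E'
from h import *
from bench import arm
press(arm,1)
arm.move_ptp(P(.13,-.13,.25),Q(1))
t=arm.capture("top"); s=arm.capture("scene"); print(arm.current_time_s())
cv2.imwrite("pics/t3.png",np.hstack([cv2.resize(t["img"][140:330,150:350,::-1],(400,380)),cv2.resize(s["img"][150:340,180:380,::-1],(400,380))]))
r,g,b=[s["img"].astype(int)[...,k] for k in range(3)]
rm=((r>110)&(g<.45*r)&(b<.45*r)).astype(np.uint8); rm[:,400:]=0; rm[:150]=0; rm[330:]=0
n,_,st,ce=cv2.connectedComponentsWithStats(rm)
for i in range(1,n):
    if st[i,4]>15:
        o,p=ray(s,ce[i],.3)[0],ray(s,ce[i],.05)[0]
        for yy in(.1135,-.1135):
            k=(yy-(o[:2]-C)@Y)/((p-o)[:2]@Y); w=o+k*(p-o); print(ce[i].round(),st[i,4],yy,"x,z",((w[:2]-C)@X).round(4),w[2].round(4))
E
```

```text
1 t 37.0 [(np.float64(50.07), np.float64(1.3)), (np.float64(49.02), np.float64(2.0)), (np.float64(48.3), np.float64(1.3)), (np.float64(47.63), np.float64(1.9)), (np.float64(46.94), np.float64(1.6)), (np.float64(46.26), np.float64(0.8)), (np.float64(44.97), np.float64(1.2)), (np.float64(44.72), np.float64(4.2)), (np.float64(44.67), np.float64(7.6)), (np.float64(44.63), np.float64(10.7)), (np.float64(44.59), np.float64(11.3))]
38.0917
[314. 174.] 49 0.1135 x,z -0.0336 0.0822
[314. 174.] 49 -0.1135 x,z 0.0745 0.2718
[258. 251.] 37 0.1135 x,z -0.1751 -0.1857
[258. 251.] 37 -0.1135 x,z -0.0253 0.0828
[293. 265.] 144 0.1135 x,z -0.0845 -0.1909
[293. 265.] 144 -0.1135 x,z 0.0386 0.0792
```

View pics/t3.png

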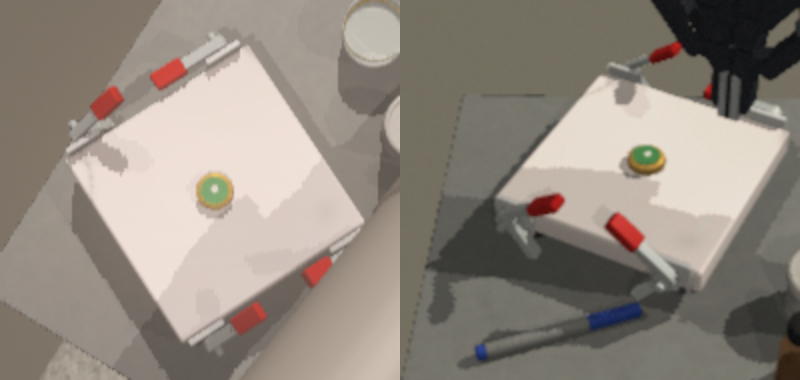

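Corner 1 now holds at 44.6 mm under 11 N. Lever 1 is flat, pads 2, 3 and 4 still stand at about 80 mm, and the slab hasn't shifted.

```bash
python3 -c "
from bench import arm
print(arm.finish_job())"
```

```text
the job is handed in; nothing more can be done
None
```

Job handed in at about 38 s: corner 1 was the soft one (it sank about 4.5 mm), its shim is now flat and it holds under an 11 N re-press. The other three shims still stand and nothing else appeared to move. My push met no resistance until the lever's flat height, so I can't say exactly when after the corner test it went down.

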